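Set the flap spring of the gauge cabinet and hold the flap at its balance

TASK

The balance spring of the tin gauge cabinet is slack: turn the dial knob beside it clockwise until its pointer stands on the red mark. Then take the flap by its ball pull, raise it five to ten degrees past its balance point, so that the spring takes its weight but it does not fly up to its stop, ease it back to about five degrees below that point and hold it still there. Finish while still holding it, so that I can tighten the wing nut of its stay, and leave everything else on the bench, and the red mark, where it is.

Things in the scene. Friction and masses are not known exactly. Their poses are not given: they have to be found in the camera images.
- cabinet: green tin gauge cabinet with sloping flap front, fixed on the bench; 320 mm wide (y), 250 deep (x), 158 high at the hinge near its back, 115 at its front. Origin: centre of its underside, z up; its low front looks along its -x to the robot, +y is its left side seen from the robot. Its right side carries the iron worm box with the dial knob, its left side a fixed brass quadrant (see stay)
- stay (a point): middle of the slotted brass stay quadrant that stands fixed on the cabinet's left side, 170 mm left of its middle; its arc of 100 mm radius about the hinge rises to 100 mm above the hinge. The flap's wing-nut screw rides in its slot and is loose. Keep clear of it
- adjuster (a joint): angle (rad, 0 to 2.7) of the black dial knob that winds the flap's balance spring through a worm; grows clockwise seen from above. Starts slack, at its stop at 0; the pointer then points 57 degrees back from the cabinet's right (-y), at 1.00 straight to the right. It stands on the red mark when this equals 1.00 + bezel. Turning takes about 0.35 N m; the worm stays where it is left
- bezel (a joint): angle (rad) of the brass bezel ring round the dial that carries the red mark: 0 when the mark is at the dial's right side (-y of the cabinet), + further clockwise seen from above. Set beforehand anywhere from -0.4 to 0.4; stiff, and to be left as it is
- pointer_tip (a point): tip of the dial knob's pointer (steel finger under the knob; a white line on the knob's top shows the same direction), 34 mm from the knob's axis, at the height of the dial plate
- adjuster_grip (a point): point on the dial knob's vertical axis at a good gripping height, at (60, -212, 197) mm in the cabinet's frame. The knob is a black fluted cylinder 48 mm in diameter, from 19 mm below to 13 mm above this point; the dial plate, 85 mm wide with its bezel, lies 28 mm below it. Nothing stands beside the knob above its dial: it can be gripped from above at any yaw
- dial_mark (a point): the red mark on the bezel at the edge of the white dial plate, 34 mm from the knob's axis, 5 mm wide. The pointer is on the mark when pointer tip and this point lie together
- flap (a joint): opening angle (rad): 0 shut, sloping 10 degrees down to the front; grows as the front edge swings up and back; stop at 1.55. Balance point: 0.90 with the adjuster at 1.00 (flap rising 42 degrees to the front), 0.04 lower per rad more (0.88 to 0.92 on the mark). Below it the flap drops shut, above it the spring swings it up. Force at the ball: up to 1 N, 0.3 N at 0.1 rad from balance
- flap_hinge (a point): middle of the flap's level hinge line along the cabinet's y, fixed at (90, 0, 158) mm in the cabinet's frame. The flap is a 3 mm sheet, 324 mm wide, reaching 232 mm from the hinge
- flap_pull (a point): centre of the black ball pull, 34 mm in diameter on a 12 mm stem, on top of the flap at mid width near its front edge: 188 mm from the hinge along the flap and 40 mm above its middle plane; 21 mm free under the ball. Gripped across the cabinet's y, the ball turns between the pads as the flap swings, so a hand pointing straight down can follow it
- surface_plate: cast-iron surface plate block, 200 x 150 x 50 mm, 6 kg, loose; origin at the centre of its underside. A bystander
- dial_indicator: brass dial indicator (dial 52 mm) on a 145 mm column stand with a 60 mm round iron foot, standing loose on the surface plate; origin at the centre of the foot's underside. A bystander
- straight_edge: blued steel straight edge, 300 x 32 x 8 mm, lying loose to the left of the cabinet; origin at the centre of its underside, its length along its x. A bystander
- plug_gauge: nickel-plated double-ended plug gauge with square ebony handle, 147 mm long along its x, 22 mm thick, lying loose; origin under its handle's middle. A bystander
- ring_gauge: nickel-plated ring gauge, 72 mm outside, 24 mm high, lying loose; origin at the centre of its underside. A bystander

How it is judged:
By the outcome, as a careful person would: the job done as asked, in the order asked, and still so for the second after the job is handed in, while the arm keeps its last pose, push and grip.
It also fails if it takes over 51 s, if anything falls off the work surface, if the arm or the gripper's body presses on something with over 40 N, if the wrist force passes 120 N, or if a joint passes its speed limit or range.

ROBOT

A 6-joint arm with a two-finger parallel gripper is mounted at the origin on the work surface. World frame = base frame: x ahead of the robot, y to its left, z up, the work surface at z = 0. Lengths are in m, angles in rad, forces in N, time in s.
With the tool pointing down it reaches from about 0.275 to 0.75 m from the base axis. Payload 10.2 kg.
Tool frame: the origin (TCP) lies midway between the tips of the shut fingers; the grasp point (between the pads) lies 19 mm behind it (env.hold_point_z is the distance from the TCP to the grasp point, in m); z points along the fingers, y is the line along which they close (so a half turn about z gives the same grasp; the last joint's range is limited). The gripper opens to 85 mm and grips with 20 to 120 N. Pads are 22 mm wide; open, the fingers measure 114 mm over their backs; the gripper's body (76 mm by 85 mm) begins 54 mm behind the grasp point. The pads swing forward as they close: fully open they stand 13 mm farther back than shut.
Start: joints at [0.965, 0.313, 1.498, -0, 1.331, -0.223], TCP at [0.196, 0.487, 0.209] pointing down, gripper open.
Joint ranges: [-2.94, 2.94], [-0.97, 2.17], [0.19, 2.56], [-1.23, 4.37], [0.02, 3.11], [-2.88, 2.88]. Speed limits (rad/s): [2.39, 2.39, 3.01, 3.14, 3.14, 3.14].

INTERFACE

Orientations are given as a unit quaternion [x, y, z, w].
In Python, from bench import env, kinematics, monitor, eyes, job gives the robot as it stands. The module is installed in compiled form; this text tells all that it offers. Calls block until the motion is done:
- env.reach(position, orientation): joint-space move of the TCP to a pose.
- env.movel(position, velocity=0.15, frame=None, guard=None): straight line of the TCP; frame=None keeps the orientation; velocity is the mean speed in m/s. With guard (N) it stops when the force on the tool has changed by that much, and returns True; else False.
- env.set_joints(angles): joint-space move.
- env.release() and env.close_gripper(effort=None): open the fingers fully, or close them until they stop; effort is the grip in N (None keeps the last).
- env.hold(seconds).
- kinematics.ik(position, orientation): joint angles nearest the present ones, or None.
- monitor.sense(): the state.
- eyes.grab_frame(name): name is "side" or "top"; returns a dict with "frame" (384x512x3 uint8, red, green, blue), "mtx" (3x3 intrinsics, pixels), "view" (4x4, takes a point from world to camera coordinates). Camera axes: x right, y down, z forward; pixel columns grow to the right and rows downward; lengths in m; the calibration is good to about 2 mm. A picture is of the moment at which its call begins. There is no depth.
A pose or a line that the arm cannot do raises env.MotionError and nothing moves.
- job.hand_in(): hands the job in; it is judged then, once.
The state is a dict: "clock": time; "joints": joint angles; "qvel": joint speeds; "joint_efforts": joint torques, N m; "position": TCP position; "ee_rot": TCP orientation; "contact_force": force on the tool from outside, world axes, zero at the start; "ft_torque": the same for the moment, N m; "finger_gap": opening from 0.0 (shut) to 1.0 (fully open); "gripper_force": force on a finger pad.
Only numpy, scipy, OpenCV 4.12 (cv2) and the standard library are available. Lean on these libraries where they do the work, as an engineer would, in place of code of your own. Each camera call takes 0.05 s, during which the arm holds its last target. There are 200 camera calls.

## Working session

There is one attempt and no reset: what is moved stays moved. The work goes in short steps, each a Python script; the robot and the scene stay as the last script left them, time stands still between calls to the robot, and variables do not carry over. Pictures are saved under pics/ and viewed, at most 10 in all, crops included, and the job is handed in when it is done.

```bash
mkdir -p pics
python3 - <<'E'
from bench import env,monitor,eyes
import cv2,numpy as np
for n in("side","top"):
    d=eyes.grab_frame(n); np.savez(f"{n}0.npz",**d)
    cv2.imwrite(f"pics/{n}0.png",d["frame"][:,:,::-1])
    print(n,d["mtx"].round(1).tolist(),d["view"].round(3).tolist())
print(monitor.sense(),env.hold_point_z)
E
```

```text
side [[377.9, 0.0, 255.8], [0.0, 377.9, 186.6], [0.0, 0.0, 1.0]] [[0.764, -0.645, 0.01, -0.359], [-0.392, -0.477, -0.787, 0.313], [0.513, 0.597, -0.617, 0.914], [0.0, 0.0, 0.0, 1.0]]
top [[390.1, 0.0, 257.7], [0.0, 390.1, 191.2], [0.0, 0.0, 1.0]] [[0.025, -0.999, 0.02, -0.031], [-0.984, -0.028, -0.178, 0.536], [0.179, -0.015, -0.984, 1.198], [0.0, 0.0, 0.0, 1.0]]
{'clock': 0.1, 'joints': array([ 9.64579526e-01,  3.13417399e-01,  1.49834511e+00,  2.15159727e-05,
        1.33100248e+00, -2.23424225e-01]), 'qvel': array([ 0.00093072,  0.00085744, -0.00153898,  0.00277418, -0.00130929,
        0.00063193]), 'joint_efforts': array([ 2.08446516e-03, -4.12896430e+01, -2.60140693e+01, -1.99125752e-04,
        3.00381871e-03,  5.26411793e-05]), 'position': array([0.19596691, 0.48678749, 0.20878639]), 'ee_rot': array([ 1.90232353e-01,  9.81738921e-01, -5.32241075e-04, -2.45802305e-04]), 'contact_force': array([0.08864021, 0.66139249, 0.33332087]), 'ft_torque': array([ 0.00259452, -0.04247908,  0.018811  ]), 'gripper_force': 0.0, 'finger_gap': 0.9987143495973103} 0.0187
```

View pics/side0.png

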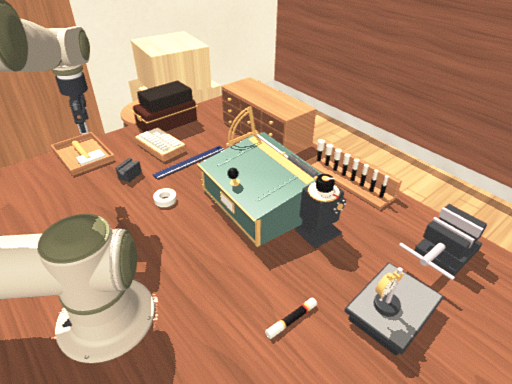

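View pics/top0.png

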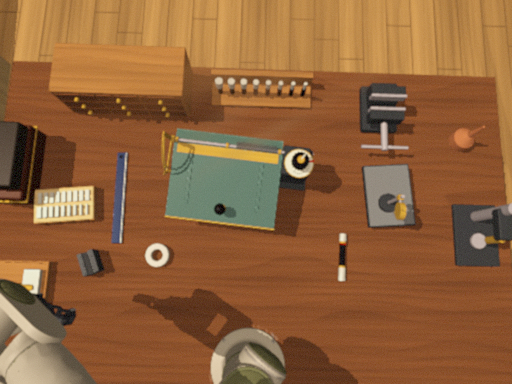

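```bash
cat > h.py <<'E'
import numpy as np,cv2
def ray(d,uv):
    R=d["view"][:3,:3];t=d["view"][:3,3]
    v=R.T@np.linalg.inv(d["mtx"])@np.array([uv[0],uv[1],1.]); return -R.T@t,v/np.linalg.norm(v)
def onplane(d,uv,z):
    o,v=ray(d,uv); return o+v*(z-o[2])/v[2]
def tri(d1,u1,d2,u2):
    A=np.zeros((3,3));b=np.zeros(3);rs=[ray(d1,u1),ray(d2,u2)]
    for o,v in rs: P=np.eye(3)-np.outer(v,v);A+=P;b+=P@o
    p=np.linalg.solve(A,b); return p,[np.linalg.norm((np.eye(3)-np.outer(v,v))@(p-o)) for o,v in rs]
def proj(d,p):
    q=d["view"][:3,:3]@p+d["view"][:3,3]; q=d["mtx"]@q; return q[:2]/q[2]
def blob(mask,box):
    m=np.zeros_like(mask);x0,y0,x1,y1=box;m[y0:y1,x0:x1]=mask[y0:y1,x0:x1]
    n,l,s,c=cv2.connectedComponentsWithStats(m.astype(np.uint8));k=1+np.argmax(s[1:,4]);return c[k],s[k]
E
python3 - <<'E'
from h import *
S=np.load("side0.npz");T=np.load("top0.npz")
dk=lambda d:(d["frame"].max(2)<50)
s,si=blob(dk(S),(220,163,246,184));t,ti=blob(dk(T),(208,198,232,220))
print("ball",s,si,t,ti,tri(S,s,T,t))
a=cv2.resize(S["frame"][155:255,290:360],None,fx=5.5,fy=5.5,interpolation=cv2.INTER_CUBIC)
b=cv2.resize(T["frame"][140:190,275:320],None,fx=8.8,fy=11*.8,interpolation=cv2.INTER_CUBIC)
h=max(a.shape[0],b.shape[0]);f=lambda x:cv2.copyMakeBorder(x,0,h-x.shape[0],0,0,0)
cv2.imwrite("pics/c1.png",np.hstack([f(a),f(b)])[:,:,::-1]);print(a.shape,b.shape)
E
```

```text
ball [232.68115942 173.44927536] [228 169  10  10  69] [219.5       208.7972973] [215 204  10  10  74] (array([0.46123944, 0.0948315 , 0.1602689 ]), [np.float64(0.0014325351925145338), np.float64(0.001432535192514525)])
(550, 385, 3) (440, 396, 3)
```

View pics/c1.png

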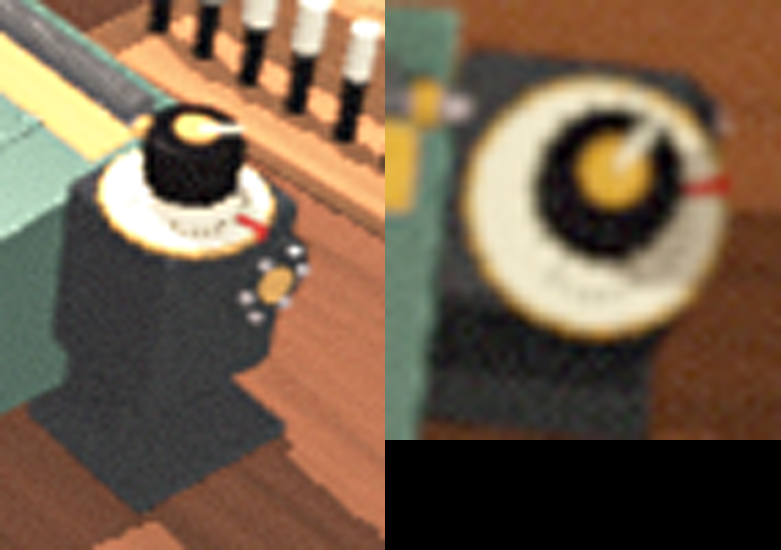

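```bash
cat >> h.py <<'E'
def dial(d,box,z=0.169,pr=0):
    f=d["frame"].astype(int);r,g,b=f[...,0],f[...,1],f[...,2]
    x0,y0,x1,y1=box
    red=(r-g>70)&(r-b>70)&(abs(g-b)<45)&(r>110); w=np.where(red,r-(g+b)/2,0.)
    W=np.zeros_like(w);W[y0:y1,x0:x1]=w[y0:y1,x0:x1];ys,xs=np.nonzero(W);ww=W[ys,xs]
    mk=np.array([(xs*ww).sum(),(ys*ww).sum()])/ww.sum()
    wh=((r+g)/2>150)&(abs(r-g)<60); m=np.zeros(wh.shape,np.uint8);m[y0:y1,x0:x1]=wh[y0:y1,x0:x1]
    n,l,s,c=cv2.connectedComponentsWithStats(m);k=1+np.argmax(s[1:,4])
    cs,_=cv2.findContours((l==k).astype(np.uint8),cv2.RETR_EXTERNAL,cv2.CHAIN_APPROX_NONE)
    P=np.array([onplane(d,p,z) for p in cv2.convexHull(np.vstack(cs))[:,0]])
    (cx,cy),R=cv2.minEnclosingCircle((P[:,:2]*1000).astype(np.float32))
    M=onplane(d,mk,z)
    return np.array([cx,cy])/1000,R,M[:2],mk,len(xs)
E
python3 - <<'E'
from h import *
S=np.load("side0.npz");T=np.load("top0.npz")
for d,b in((S,(306,172,345,203)),(T,(282,146,320,182))):
    c,R,M,mk,n=dial(d,b);v=M-c
    print("c",c,"R",R,"mark",M,mk,n,"r",np.linalg.norm(v),"ang from -y toward +x",np.arctan2(v[0],-v[1]))
ball=np.array([.4612,.0948])
# yaw from front flap edge & right wall via green mask (top view)
for d,b in((S,(306,172,345,203)),(T,(282,146,320,182))):
    c=dial(d,b)[0];v=c-ball;print("dist",np.linalg.norm(v),"exp",np.hypot(.162,.212),"yaw",np.arctan2(v[1],v[0])-np.arctan2(-.212,.162))
hsv=cv2.cvtColor(T["frame"],cv2.COLOR_RGB2HSV);m=cv2.inRange(hsv,(65,40,40),(95,255,255));m=cv2.morphologyEx(m,cv2.MORPH_OPEN,np.ones((3,3)))
cs,_=cv2.findContours(m,0,2);c=max(cs,key=cv2.contourArea);print(cv2.approxPolyDP(c,4,True)[:,0].tolist())
E
```

```text
c [ 0.60058832 -0.11169723] R 66.80445098876953 mark [ 0.62066357 -0.16490036] [337.6537548  192.38333638] 25 r 0.05686465306153961 ang from -y toward +x 0.3608138052364425
c [ 0.60319775 -0.13203084] R 43.36054992675781 mark [ 0.61086484 -0.17152356] [312.09255203 160.66046002] 9 r 0.04023007733090275 ang from -y toward +x 0.19175397834514596
dist 0.24913893335856854 exp 0.2668107943843352 yaw -0.058737754722883895
dist 0.2676108951219317 exp 0.2668107943843352 yaw -0.09317305117949037
[[237, 178], [229, 205], [241, 210], [238, 222], [253, 223], [251, 210], [245, 219], [239, 205], [248, 200], [235, 197], [241, 186], [257, 211], [255, 217], [261, 211], [257, 201], [268, 197], [261, 219], [272, 226], [274, 212], [268, 210], [275, 205], [273, 189], [278, 182], [269, 183], [266, 191], [256, 188], [260, 192], [253, 199], [256, 192], [247, 191], [254, 183], [245, 188], [246, 182]]
```

Run:
```python
from h import *
S=np.load("side0.npz");T=np.load("top0.npz")
def yel(d): 
    h=cv2.cvtColor(d["frame"],cv2.COLOR_RGB2HSV);return cv2.inRange(h,(16,90,110),(34,255,255))>0
# yellow front edge, top
y=yel(T);pts=[]
for u in range(172,268):
    col=np.nonzero(y[210:236,u])[0]
    if len(col): pts.append((u,210+col.mean()))
pts=np.array(pts);print(len(pts))
W=np.array([onplane(T,p,.117)[:2] for p in pts]);vx,vy,x0,y0=cv2.fitLine(W.astype(np.float32),cv2.DIST_HUBER,0,.001,.001).ravel()
print("front edge yaw",np.arctan(-vx/vy),"pt",x0,y0, "ends",W[0],W[-1])
# orange cap both views
cT,sT=blob(yel(T),(296,150,308,168));cS,sS=blob(yel(S),(318,174,332,184))
print("cap",cT,sT,cS,sS,tri(S,cS,T,cT))
for n,d,b in(("S",S,(320,172,338,184)),("T",T,(296,148,312,168))):
    f=d["frame"].astype(int)
    x0,y0,x1,y1=b;print(n);print("\n".join(" ".join("%3d,%3d"%(q[0],q[2]) for q in r) for r in f[y0:y1,x0:x1]))
def sidecirc():
    for c in [(.603,-.132,.169)]: print(proj(S,np.array(c)),proj(T,np.array(c)))
sidecirc()
```

```text
96
front edge yaw -0.09512968 pt 0.42669126 0.09585877 ends [0.43979181 0.23726798] [ 0.41316069 -0.04553328]
cap [300.37735849 159.11320755] [297 155   8   9  53] [324.45454545 177.68181818] [322 176   8   5  22] (array([ 0.60190709, -0.13052049,  0.20860717]), [np.float64(0.0023361557572104215), np.float64(0.002336155757210433)])
S
160,129 197,103 223, 96 255,119 255,132 255,136 255,136 255,133 255,132 251,128 248,121 251,121 251,121 218, 97 174, 82 168, 77 171, 78 170, 79
155,172 156,151 158, 97 175, 77 214, 93 241,108 250,113 255,131 255,137 255,132 255,129 252,127 249,121 249,115 211, 90 177, 79 181, 83 168, 75
 76, 86  58, 63  53, 42  51, 30  64, 37  82, 43  91, 41 123, 59 154, 67 235,104 255,125 255,131 253,124 249,117 247,120 250,121 252,118 215, 91
 28, 32  24, 25  48, 24 101, 44 114, 47 110, 43  80, 30  52, 24  36, 22  78, 37 140, 58 229, 96 255,118 255,131 251,126 249,123 249,122 251,123
 25, 29  58, 29 209, 89 255,136 255,152 255,147 255,132 243,103 146, 63  53, 33  40, 32  85, 41 177, 78 249,115 253,127 250,123 248,121 248,123
 27, 27 136, 60 255,134 255,158 255,156 255,
[... 2881 characters left out ...]
,110
 22, 20  32, 18  63, 28 101, 35 123, 23 125, 30 101, 18  63, 22  35, 24  22, 12  12, 11  52, 44 119, 86 165,124 185,140 189,144
 30, 18  20, 24  14, 11  27, 18  31,  8  35, 23  27, 32  20, 19  17, 22  21, 13  25, 17  70, 49 140,105 170,128 183,141 189,148
 26, 19  31, 29  30, 13  21, 14  34, 32  21, 20  19, 14  19, 15  11, 13  16, 16  57, 38 118, 87 162,119 178,135 187,146 192,147
 17, 24  27, 32  21, 21  16, 18  31, 27  22, 20  27, 15  14, 14  24, 19  58, 44 109, 77 151,113 170,126 175,134 186,144 186,142
 26, 20  17, 11  10, 14  28, 26  29, 25  25, 25  23, 16  32, 26  43, 29  96, 70 150,111 175,133 175,134 182,139 186,143 185,139
[324.2088834  189.14067927] [298.62229873 162.87314763]
```

Run:
```python
from h import *
S=np.load("side0.npz");T=np.load("top0.npz")
for n,d,b in(("S",S,(331,191,341,202)),("T",T,(308,157,316,166))):
    f=d["frame"].astype(float);x0,y0,x1,y1=b;q=f[y0:y1,x0:x1];w=q[...,1]/(q[...,0]+1)
    print(n);print("\n".join(" ".join("%4d"%(100*v) for v in r) for r in w))
    ww=np.clip(.42-w,0,1)*(q[...,0]>90);ys,xs=np.mgrid[y0:y1,x0:x1]
    mk=np.array([(xs*ww).sum(),(ys*ww).sum()])/ww.sum()
    M=onplane(d,mk,.169)[:2]
    for c in((.6032,-.132),(.602,-.1305),(.6026,-.1315)):
        v=M-c;print(mk,M,"r",np.hypot(*v),"bezel",-(np.arctan2(v[0],-v[1])+.094))
# pointer white line top: redness-blue
```

```text
S
  91   95   95   92   93   99   99   99   82   88
  96   96   95   93   95   99   99   99   81   86
  96   97   94   97   98   97   99   99   75   81
  96   85   50   48   77   97   99   87   75   89
  95   92   63   33   33   50   71   75   78   98
  95   97   97   86   66   36   30   45   74  101
  96   97   97   99   92   60   28   37   87  100
  95   96   94   87   80   58   35   54  101  103
  89   83   77   76   79   69   69   94  109  102
  78   73   76   83   89  114  111   89   98   98
  76   81   86   96  100   96  101   97  100  101
[336.25121195 196.23898984] [ 0.60492006 -0.1733037 ] r 0.041339503810402085 bezel -0.13562008425049965
[336.25121195 196.23898984] [ 0.60492006 -0.1733037 ] r 0.04290319130910194 bezel -0.16211418988071985
[336.25121195 196.23898984] [ 0.60492006 -0.1733037 ] r 0.04186803491693023 bezel -0.14944196048461217
T
  90   91   91   87   78   63   59   57
  84   89   90   88   80   64   56   58
  85   88   88   84   76   58   53   57
  78   75   71   62   47   35   48   57
  49   47   47   42   42   32   49   57
  80   73   72   75   73   60   56   56
  87   90   90   90   87   79   62   57
  89   91   92   92   90   81   64   54
  90   91   90   91   88   78   62   54
[313.        160.5948036] [ 0.61114346 -0.17419099] r 0.042932250151935546 bezel -0.2800953460407347
[313.        160.5948036] [ 0.61114346 -0.17419099] r 0.04463748837605255 bezel -0.3002982690073259
[313.        160.5948036] [ 0.61114346 -0.17419099] r 0.04353746939222377 bezel -0.29151401085068834
```

Run:
```python
from h import *
S=np.load("side0.npz");T=np.load("top0.npz")
print("cap",onplane(S,(324.45,177.68),.2105),onplane(T,(300.38,159.11),.2105))
# side dial ellipse: yellow rim+white mask, tight; exclude brown by g/r ratio>.6 or saturation; fit lower-left boundary in plane
for n,d,b in(("S",S,(304,172,342,206)),("T",T,(280,144,318,184))):
    f=d["frame"].astype(float);x0,y0,x1,y1=b;r,g,bl=f[...,0],f[...,1],f[...,2]
    m=((r>130)&(g/r>.80)&(r>=g*.98)).astype(np.uint8);z=np.zeros_like(m);z[y0:y1,x0:x1]=m[y0:y1,x0:x1]
    print(n);print("\n".join("".join(".#"[v] for v in q) for q in z[y0:y1,x0:x1]))
    k,l,s,c=cv2.connectedComponentsWithStats(z);i=1+np.argmax(s[1:,4])
    P=[]
    for v in range(y0,y1):
        u=np.nonzero(l[v]==i)[0]
        if len(u): P+= [(u[0]-.5,v)]+([(u[-1]+.5,v)] )
    for u in range(x0,x1):
        v=np.nonzero(l[:,u]==i)[0]
        if len(v): P+=[(u,v[-1]+.5)]+([(u,v[0]-.5)] if n=="T" else [])
    W=np.array([onplane(d,p,.169)[:2] for p in P])
    from scipy.optimize import least_squares
    q=least_squares(lambda q:np.hypot(*(W-q[:2]).T)-q[2],[.602,-.131,.04],loss="soft_l1",f_scale=.001).x
    print("circle",q)
    for mk in {"S":[(333.2,194.4),(334.5,195),(336.3,196.1),(337.2,197)],"T":[(308.5,160.85),(310.5,160.8),(312.5,160.5)]}[n]:
        M=onplane(d,mk,.169)[:2];v=M-q[:2];print(M,np.hypot(*v),"bezel",-(np.arctan2(v[0],-v[1])+.094))
```

```text
cap [ 0.59740798 -0.13111316  0.2105    ] [ 0.60326332 -0.1318543   0.2105    ]
S
#.......####....#.....................
##.#.....##.............#.............
#####.................................
######................................
######.#..#.#......####...............
########.####.....#############.......
############......##############......
###########........######.#.....##....
##########........................#...
#########.............................
#######...##..........................
.####..#####..........................
..#...######..........................
......######..................##......
.....#######.................####.....
.....#######.................#####....
....#########................######...
...###########...............######...
....##########..............########..
....############...........#########..
.....##############.....############..
.....##############################...
......#######################...###...
.......######################.........
........#######################.......
.........#######################......
....
[... 2022 characters left out ...]
..............................
......................................
......................................
......................................
......................................
circle [ 0.60350828 -0.13163776  0.0436441 ]
[ 0.60997498 -0.16096709] 0.03003377286663895 bezel -0.311013642718714
[ 0.61030249 -0.16684333] 0.035855173290622294 bezel -0.2846432748985322
[ 0.61138599 -0.17272131] 0.04183199354923595 bezel -0.2834490573553779<stdin>:7: RuntimeWarning: divide by zero encountered in divide
<stdin>:7: RuntimeWarning: invalid value encountered in divide
<stdin>:7: RuntimeWarning: divide by zero encountered in divide
<stdin>:7: RuntimeWarning: invalid value encountered in divide
```

```bash
cat >> h.py <<'E'
from scipy.spatial.transform import Rotation as Ro
YAW=-.094; KN=np.array([.6025,-.1313])
Rc=np.array([[np.cos(YAW),-np.sin(YAW)],[np.sin(YAW),np.cos(YAW)]])
def down(y): # finger-closing line along world y rotated by yaw y
    return (Ro.from_euler("z",y)*Ro.from_quat([1,0,0,0])).as_quat()
def cab(x,y): return KN+Rc@(np.array([x,y])-[.060,-.212])
def ballpos(th):
    p=th-np.radians(10);x=.09-.188*np.cos(p)+.04*np.sin(p);z=.158+.188*np.sin(p)+.04*np.cos(p)
    return np.r_[cab(x,0),z]
E
python3 - <<'E'
from h import *
from bench import env,kinematics,monitor
print(ballpos(0),"meas .4612 .0948 .1603")
for off in(0,np.pi):
  for y in(-.8,-.4,0,.4,.8): 
    q=kinematics.ik(np.r_[KN,.178],down(y+off)); print(off,y,None if q is None else q.round(2))
  for th in(0,.5,1.05):
    q=kinematics.ik(ballpos(th)-[0,0,.0187],down(YAW+off)); print(off,"flap",th,None if q is None else q.round(2))
E
```

```text
[0.46102447 0.09497808 0.16474645] meas .4612 .0948 .1603
0 -0.8 [-0.4   0.54  1.25 -0.    1.36  1.97]
0 -0.4 [-0.4   0.54  1.25 -0.    1.36  1.57]
0 0 [-0.4   0.54  1.25 -0.    1.36  1.17]
0 0.4 [-0.4   0.54  1.25 -0.    1.36  0.77]
0 0.8 [-0.4   0.54  1.25 -0.    1.36  0.37]
0 flap 0 [-0.05  0.26  1.75 -0.    1.14  1.62]
0 flap 0.5 [-0.05  0.23  1.53 -0.    1.38  1.62]
0 flap 1.05 [-0.06  0.37  1.16 -0.    1.61  1.61]
3.141592653589793 -0.8 [-0.4   0.54  1.25 -0.    1.36 -1.18]
3.141592653589793 -0.4 [-0.4   0.54  1.25 -0.    1.36 -1.58]
3.141592653589793 0 [-0.4   0.54  1.25 -0.    1.36 -1.98]
3.141592653589793 0.4 [-0.4   0.54  1.25 -0.    1.36 -2.38]
3.141592653589793 0.8 [-0.4   0.54  1.25 -0.    1.36 -2.78]
3.141592653589793 flap 0 [-0.05  0.26  1.75 -0.    1.14 -1.52]
3.141592653589793 flap 0.5 [-0.05  0.23  1.53 -0.    1.38 -1.53]
3.141592653589793 flap 1.05 [-0.06  0.37  1.16 -0.    1.61 -1.53]
```

Run:
```python
from h import *
from bench import env,monitor
s=monitor.sense();p=s["position"]
env.movel([p[0],p[1],.36],velocity=.2)
env.reach(np.r_[KN,.34],down(.4))
env.movel(np.r_[KN,.178],velocity=.15,guard=15)
s=monitor.sense();print(s["clock"],s["position"],s["contact_force"])
env.close_gripper(60)
s=monitor.sense();print(s["clock"],s["finger_gap"],s["gripper_force"],s["contact_force"],s["ft_torque"])
q=s["joints"].copy();q0=q[5]
for a in(.35,.70):
    r=q.copy();r[5]=q0+a;env.set_joints(r)
    s=monitor.sense();print(s["clock"],s["joints"][5]-q0,s["contact_force"],s["ft_torque"])
env.release();env.movel(np.r_[KN,.30],velocity=.2)
b=ballpos(0);env.reach([b[0],b[1],.30],down(YAW))
from bench import eyes
for n in("side","top"):
    d=eyes.grab_frame(n);np.savez(f"{n}1.npz",**d)
S=np.load("side1.npz");T=np.load("top1.npz")
a=cv2.resize(S["frame"][160:215,295:350],None,fx=7,fy=7,interpolation=cv2.INTER_CUBIC)
b=cv2.resize(T["frame"][140:195,275:330],None,fx=7,fy=7,interpolation=cv2.INTER_CUBIC)
cv2.imwrite("pics/c2.png",np.hstack([a,b])[:,:,::-1]);print(monitor.sense()["clock"])
```

```text
4.85 [ 0.60285173 -0.13137727  0.17895422] [ 0.23238825 -0.033615    0.15151893]
5.3167 0.5242427243406604 60.57324707508087 [-0.34985293 -3.59764829  6.08581675] [-0.70645779 -0.05545814 -0.00994971]
5.7417 0.34653110209720794 [ 0.90842743 -2.89423849  0.09745518] [-0.41474683 -0.05775162 -0.11218647]
6.1667 0.6948457042108396 [ 0.16115834 -3.15455587  0.67339317] [-0.73004578 -0.00244439 -0.02736556]
8.5417
```

View pics/c2.png

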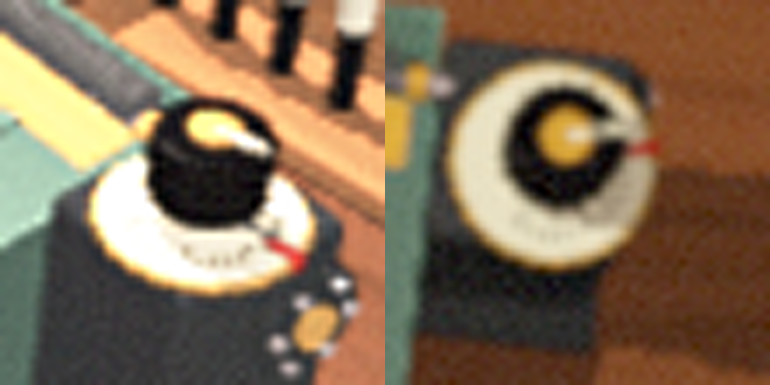

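Run:
```python
from h import *
S=np.load("side1.npz");T=np.load("top1.npz")
def line(d,box,lo):
    f=d["frame"].astype(float);x0,y0,x1,y1=box;q=f[y0:y1,x0:x1]
    b=q[...,2];w=np.clip(b-lo,0,None)*(q[...,2]/q[...,0]>.6)
    print("\n".join(" ".join("%3d"%v for v in r) for r in w))
    ys,xs=np.nonzero(w>15);ww=w[ys,xs]
    W=np.array([onplane(d,(x,y),.2105)[:2] for x,y in zip(xs,ys)]);c=np.average(W,axis=0,weights=ww)
    C=np.cov(W.T,aweights=ww);e,v=np.linalg.eigh(C);v=v[:,1];v*=-np.sign(v[1]) 
    print("centroid",c,"dir ang",np.arctan2(v[0],-v[1]),np.sqrt(e))
    return c
line(S,(325,176,335,184),100)
line(T,(300,155,311,162),90)
for d,c in((S,(.5974,-.1311)),(T,(.6033,-.1318))):print(proj(d,np.r_[c,.2105]))
# pointer tip & mark pixel dump
for d,(x0,y0,x1,y1) in((S,(328,188,341,200)),(T,(305,155,316,166))):
    q=d["frame"][y0:y1,x0:x1].astype(int);print("\n".join(" ".join("%3d,%3d"%(v[0],v[1]) for v in r) for r in q))
```

```text
0   0   0   0   0   0   0   0   0   0
 63  66  58   0   0   0   0   0   0   0
 95 149 126  86   0   0   0   0   0   0
 65  83 109 155 155 102  19   0   0   0
  0   0   0  40 121 155 155  98   0   0
  0   0   0   0   0  38  52  85  32   0
  0   0   0   0   0   0   0   0   0   0
  0   0   0   0   0   0   0   0   0   0
centroid [0.40961051 2.51962921] dir ang 0.06088364165641673 [0.00666124 0.04208433]
  0   0   0   0   0   0   0  34  75  79  33
  0   0   0   0   0   0   0   0  51  74  57
  0   0   0   0   0   0  13  32  45  57  54
  0   0  52  46  34  26  45  68  63  60  47
  0  62  80  66  37  16   8  11  13  26  43
  0   0   0   0   0   0   0   0   0   0   0
  0   0   0   0   0   0   0   0   0   0   0
centroid [1.06156627 0.75245224] dir ang 0.4009878206441505 [0.00377907 0.00903439]
[324.44430055 177.67885809]
[300.36086895 159.09684267]
 13, 16  23, 21  24, 25   9,  3  45, 38 210,188 255,255 255,255 255,255 255,255 206,165 120, 90 180,114
 31, 29  30, 25  20, 17  10,  6 135,122 255,255 255,255 255,255 255,255 255,255 255,240 114,105 104, 89
 18, 14  18, 13  22, 18  91, 82 185,170 2
[... 1266 characters left out ...]
,141 170,160 197,188 194,183 188,177 181,165 171,151 148,113 137, 87 138, 81 141, 81
142,131 131,121 129,124 137,127 154,143 178,158 177,151 158,116 145, 83 140, 72 135, 73
 91, 73  54, 46  37, 34  46, 36 109, 84 162,117 171,106 159, 74 154, 54 142, 68 140, 78
 48, 29  15,  9   3,  6  37, 24  98, 58 150, 81 168, 79 163, 68 153, 50 144, 67 132, 77
 25, 17  18, 19  17, 10  61, 47 129,100 167,123 175,132 167,123 146, 86 133, 73 130, 74
 25, 24  13,  0  34, 25  84, 78 153,138 179,160 181,163 170,149 143,111 131, 84 124, 70
  9,  6  25, 17  65, 56 123,109 161,148 179,166 182,169 173,158 136,113 103, 63  99, 62
 19, 20  55, 50 111, 97 156,142 171,156 180,166 182,166 171,152 132,105  89, 57  88, 50
```

Run:
```python
from h import *
S=np.load("side1.npz");T=np.load("top1.npz")
cS=np.array([.5974,-.1311]);cT=np.array([.6033,-.1318])
for n,d,c,ps in(("S",S,cS,[(328.3,178.9),(329.7,179.6),(331.3,180.4),(332.3,180.8)]),("T",T,cT,[(302.5,158.6),(303.5,158.45),(305.3,158.3),(306.5,158)])):
    for p in ps: v=onplane(d,p,.2105)[:2]-c;print(n,np.hypot(*v),"adj",1-np.arctan2(v[0],-v[1])-.094)
    for a in(.6,.65,.7,.75,.8,.85):
        g=1-.094-a; u=np.array([np.sin(g),-np.cos(g)])
        print(a,"line",proj(d,np.r_[c+.020*u,.2105]).round(1),"dial r30,34,40",*[proj(d,np.r_[c+r*u,.169]).round(1) for r in(.03,.034,.04)])
# initial line as reference (adj 0)
S=np.load("side0.npz");T=np.load("top0.npz")
for n,d,c,ps in(("S",S,cS,[(329,177.9),(331,178),(333,178.1)]),("T",T,cT,[(302.2,157),(303.2,156),(304.2,154.7)])):
    for p in ps: v=onplane(d,p,.2105)[:2]-c;print(n,"ref",np.hypot(*v),"adj",1-np.arctan2(v[0],-v[1])-.094)
```

```text
S 0.010919037886699522 adj 0.5444051252773027
S 0.015300043229797352 adj 0.614987094988663
S 0.020331383392410054 adj 0.6580671972776838
S 0.023272246236478503 adj 0.658594360712453
0.6 line [331.4 180.1] dial r30,34,40 [332.7 193.5] [334.1 194.1] [336.2 194.8]
0.65 line [331.2 180.3] dial r30,34,40 [332.5 193.8] [333.9 194.4] [335.9 195.2]
0.7 line [331.  180.5] dial r30,34,40 [332.3 194.1] [333.6 194.7] [335.5 195.6]
0.75 line [330.8 180.7] dial r30,34,40 [332.  194.4] [333.2 195. ] [335.2 195.9]
0.8 line [330.6 180.8] dial r30,34,40 [331.7 194.6] [332.9 195.3] [334.8 196.3]
0.85 line [330.4 181. ] dial r30,34,40 [331.3 194.9] [332.5 195.6] [334.3 196.6]
T 0.006258779055900452 adj 0.6426128602721298
T 0.009127533215014692 adj 0.6680033414137873
T 0.014229052953712955 adj 0.7120356209370637
T 0.01775051377816506 adj 0.6948747937401978
0.6 line [307.1 157.2] dial r30,34,40 [308.3 160.1] [309.6 159.7] [311.6 159.2]
0.65 line [307.2 157.6] dial r30,34,40 [308.5 160.5] [309.8 160.2] [311.7 159.8]
0.7 line [307.3 157.9] dial r30,34,40 [308.6 161. ] [309.9 160.8] [311.9 160.5]
0.75 line [307.3 158.2] dial r30,34,40 [308.7 161.5] [310.  161.4] [312.  161.1]
0.8 line [307.4 158.6] dial r30,34,40 [308.7 162. ] [310.1 161.9] [312.1 161.8]
0.85 line [307.4 158.9] dial r30,34,40 [308.8 162.5] [310.1 162.5] [312.2 162.4]
S ref 0.012123406266277646 adj 0.10407175339815353
S ref 0.0174402548194458 adj 0.10482690466851727
S ref 0.02275438044368964 adj 0.10522903855009655
T ref 0.008128383234547907 adj 0.02513248212763794
T ref 0.012243608703335768 adj 0.04651662992212388
T ref 0.017032308862932524 adj 0.022965027504449814
```

Run:
```python
from h import *
for n,(x0,y0,x1,y1) in(("side",(328,186,340,200)),("top",(303,155,315,166))):
    A=np.load(n+"0.npz")["frame"].astype(int);B=np.load(n+"1.npz")["frame"].astype(int)
    print(n,x0,y0);print("\n".join(" ".join("%4d"%v for v in r) for r in (B-A)[y0:y1,x0:x1,1]))
S=np.load("side1.npz")
for h in(.169,.172):
  for a in(.6,.65,.7,.75):
    g=1-.094-a;u=np.array([np.sin(g),-np.cos(g)]);print(h,a,*[proj(S,np.r_[np.array([.5974,-.1311])+r*u,h]).round(1) for r in(.026,.03,.034)])
```

```text
side 328 186
  -8   -3  -16  -14   -1   12    0    0    2    3    0    0
  -9   -6   -6    5   26   49    0    0    0    7    0    4
 -13   -2    5  -11   10   30    0    0    0    0    1   -3
  10    6    6   -1   73  101   46    1    0    0    3    5
  -3    1   -3   -5   39   67   65   17    0    0    0    6
   3  -17  -48  -58   -6    1   33   29    0    0    0    0
   0  -57 -105 -103  -41   -9   -7   12    1    0    0    2
   5    5    1  -18  -74  -85  -75   -5   15    1    0    4
   2    7    1    7  -11  -15  -13   -4    2    1   -1   12
   3    3   12    3    7    7    7    3    3    2    0    3
   1   -1    7    2    4    1    7   -1    6    5    1   -5
   1    4    2    1    2    0    1    8   -2    6    2    5
   4    4    2    2    3    2   12   -2    6   -3   -7    4
   4    2    3    4    6    7    6    5    0    7    3    2
top 303 155
-140 -183 -153  -31   18   -1   -6   -8   -1   -2    0   -8
-111 -117  -76   11   26    1  -12   -6   -7  -14   -1   -1
 -52  -20   49  117  131   56    7   -1   -3   -4   -7   -2
   6   36   89  160  180  112   30   -3   -9  -14   -8   -1
  27   38   77  111  101   56    1   -6   -6  -14   -7   -7
   1    6   17   24   22  -26  -26  -10   -7   -6   -3   -6
  -9   -6  -12  -11  -10   -8   -6   -1    4   -5   -3   -7
  -7    1    7   -2  -18  -20   -7   -4   -3   -3   -6   -7
  -2    4   15   -6  -23  -27  -13   -8   -9  -11   -7    1
   0    8   -8  -13   -6  -17   -8   -5   -6   -5   -4  -11
  -5   20    6    0   -8   -5   -7   -4  -10   -4   -3   -4
0.169 0.6 [331.4 193. ] [332.7 193.5] [334.1 194.1]
0.169 0.65 [331.2 193.3] [332.5 193.8] [333.9 194.4]
0.169 0.7 [331.  193.5] [332.3 194.1] [333.6 194.7]
0.169 0.75 [330.7 193.8] [332.  194.4] [333.2 195. ]
0.172 0.6 [331.5 192.2] [332.9 192.7] [334.3 193.2]
0.172 0.65 [331.3 192.4] [332.7 193. ] [334.  193.5]
0.172 0.7 [331.1 192.7] [332.4 193.3] [333.7 193.8]
0.172 0.75 [330.9 192.9] [332.1 193.5] [333.4 194.1]
```

Run:
```python
from h import *
from bench import env,monitor,eyes
env.reach(np.r_[KN,.30],down(-.3))
env.movel(np.r_[KN,.178],velocity=.15,guard=15)
env.close_gripper(100)
s=monitor.sense();print(s["clock"],s["finger_gap"],s["contact_force"],s["ft_torque"])
q=s["joints"].copy();q0=q[5]
for a in(.025,.05):
    r=q.copy();r[5]=q0+a;env.set_joints(r);s=monitor.sense();print(s["joints"][5]-q0,s["ft_torque"])
env.hold(.2);s=monitor.sense();print(s["joints"][5]-q0,s["ft_torque"])
env.release();env.movel(np.r_[KN,.30],velocity=.2)
b=ballpos(0);env.reach([b[0],b[1],.30],down(YAW))
for n in("side","top"):
    d=eyes.grab_frame(n);np.savez(f"{n}2.npz",**d)
S=np.load("side2.npz");T=np.load("top2.npz")
for n,(x0,y0,x1,y1) in(("side",(328,189,338,197)),("top",(303,155,315,163))):
    A=np.load(n+"0.npz")["frame"].astype(int);B=np.load(n+"2.npz")["frame"].astype(int)
    print(n,x0,y0);print("\n".join(" ".join("%4d"%v for v in r) for r in (B-A)[y0:y1,x0:x1,1]))
q=S["frame"][176:184,325:335,2];print(q)
a=cv2.resize(S["frame"][160:215,295:350],None,fx=7,fy=7,interpolation=cv2.INTER_CUBIC)
b=cv2.resize(T["frame"][140:195,275:330],None,fx=7,fy=7,interpolation=cv2.INTER_CUBIC)
cv2.imwrite("pics/c3.png",np.hstack([a,b])[:,:,::-1]);print(monitor.sense()["clock"])
```

```text
11.0333 0.5083276320358333 [-3.52502792 -2.47284142  7.93031667] [-0.58098819  0.83116898  0.01317955]
0.024649020955979095 [-0.05387923  0.21174375 -0.01506747]
0.049425478029228476 [-0.04266583  0.34760434 -0.09316682]
0.04959993574682953 [-0.08143095  0.35445035 -0.05872056]
side 328 189
  -9    7    8   14   68  101   46    1    0    0
 -12   -9   13   35   12   59   65   17    0    0
   1  -30  -42   -3    0   -2   30   28    0    0
  -5  -81 -124  -74   -6    3   -4   13    1    0
   3    4  -24  -70 -102  -55  -25   -2   15    1
   0    6    2    3  -35  -11   -2    2    2    0
   2    1   14    4    3    3    8    4    0    4
   4    4    4    0    3    1    7   -1    5    2
top 303 155
-143 -189 -141  -26   18    8   -5   -7    0   -4   -4   -9
-107 -121  -79    4   32   19    0   -3   -6   -8   -2   -6
 -47  -26   31   80   82   36    4   -5   -5   -8  -10  -15
  13   42  101  140  126   73   10   -1   -7   -5   -2   -3
  34   59  104  125   98   51    6   -9   -6   -7   -2    0
   5   22   41   49   46    0  -16  -11   -8   -4   -5   -5
  -5   -5   -6   -4   -8  -10   -3   -6   -2   -5    2   -4
  -7   -8   11    9   -6   -2   -2   -4   -2   -7   -3   -5
[[150 124  98  59  23  29  46  80 123 135]
 [161 171 161 131  67  23  24  35  83 125]
 [195 255 245 185 107  38  15  19  45 123]
 [164 192 222 252 183 113  77  29  30 102]
 [106 106 115 134 197 255 249 143  54  54]
 [ 45  45  38  39  83 154 208 255 176  67]
 [ 29  26  28  30  25  40  91 120  82  45]
 [ 36  34  33  25  27  21  15  26  16  41]]
14.1167
```

View pics/c3.png

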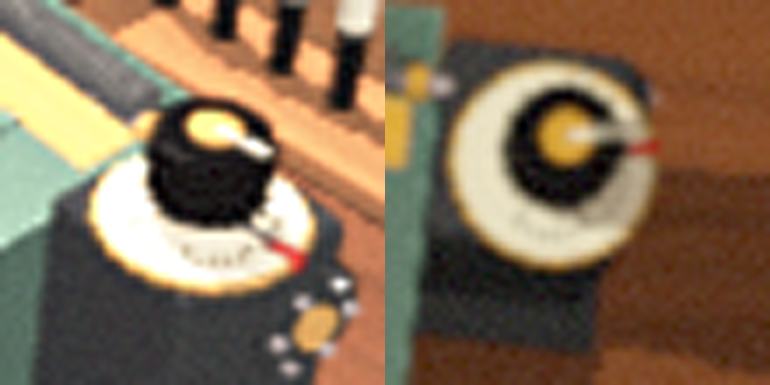

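```bash
cat >> h.py <<'E'
def tcp(th): return ballpos(th)+[0,0,-.0228]
E
python3 - <<'E'
from h import *
from bench import env,monitor,eyes
q=down(YAW)
env.movel(tcp(0),velocity=.12,guard=8)
s=monitor.sense();print(s["clock"],s["position"]-tcp(0),s["contact_force"])
env.close_gripper(30)
s=monitor.sense();print(s["finger_gap"],s["gripper_force"],s["contact_force"])
for th in np.arange(.1,.71,.1):
    env.movel(tcp(th),velocity=.07);s=monitor.sense();print(round(th,2),s["clock"],s["contact_force"].round(2),s["finger_gap"].round(3))
for n in("side","top"):
    d=eyes.grab_frame(n);np.savez(f"{n}3.npz",**d)
S=np.load("side3.npz");cv2.imwrite("pics/s3.png",S["frame"][:,:,::-1])
E
```

```text
15.5833 [3.38289439e-04 1.47119768e-06 5.36945324e-04] [-0.28530875  0.4113812   0.46719879]
0.3646903876440181 29.188341200351715 [-2.43075972 -6.09256209  5.83316249]Traceback (most recent call last):
  File "<stdin>", line 9, in <module>
AttributeError: 'float' object has no attribute 'round'
```

Run:
```python
from h import *
from bench import env,monitor,eyes
for th in np.arange(.2,.71,.1):
    env.movel(tcp(th),velocity=.07);s=monitor.sense();print(round(th,2),round(s["clock"],2),s["contact_force"].round(2),round(s["finger_gap"],3))
for n in("side","top"):
    d=eyes.grab_frame(n);np.savez(f"{n}3.npz",**d)
S=np.load("side3.npz");cv2.imwrite("pics/s3.png",S["frame"][:,:,::-1])
```

```text
0.2 16.98 [ 1.95 -6.64 -3.16] 0.36
0.3 17.41 [ 0.51 -5.67 -2.79] 0.351
0.4 17.83 [-7.57 -5.9   1.94] 0.325
0.5 18.26 [ 0.08  0.26 -0.88] -0.001
0.6 18.68 [-0.56 -0.33 -0.88] -0.004
0.7 19.11 [-0.46 -0.4   0.22] -0.001
```

View pics/s3.png

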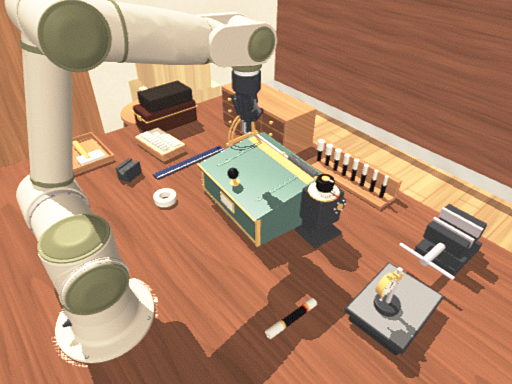

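Run:
```python
from h import *
S=np.load("side3.npz");T=np.load("top0.npz")
dk=lambda d:(d["frame"].max(2)<50)
s,si=blob(dk(S),(220,163,246,184));t,ti=blob(dk(T),(208,198,232,220))
print(s,si,t,onplane(S,s,.1647),onplane(T,t,.1647),tri(S,s,T,t),ballpos(0),proj(S,ballpos(0)),proj(T,ballpos(0)))
from bench import monitor;m=monitor.sense();print(m["clock"],m["position"],m["joints"])
f=T["frame"][200:218,211:229].max(2);print(f)
f=S["frame"][165:185,225:243].max(2);print(f)
```

```text
[232.69117647 173.38235294] [228 169  10   9  68] [219.5       208.7972973] [0.45659584 0.09085767 0.1647    ] [0.46185515 0.09368533 0.1647    ] (array([0.4612259 , 0.09479571, 0.16053448]), [np.float64(0.0014067784680332279), np.float64(0.001406778468033344)]) [0.46102447 0.09497808 0.16474645] [233.037719   172.16197578] [219.03457018 209.07051028]
19.2083 [0.5099158  0.09040488 0.26360294] [-5.10394425e-02  2.63823120e-01  1.42135100e+00  6.06681236e-06
  1.45737616e+00  1.61370969e+00]
[[135 133 135 136 132 131 137 135 134 134 131 127 127 132 134 131 135 136]
 [131 135 137 131 134 131 134 137 135 129 133 137 134 135 127 136 132 134]
 [131 134 132 135 136 137 132 124 125 128 127 131 134 133 133 134 131 132]
 [136 132 137 136 132 124 117  92  79  92 100 112 132 137 133 133 136 135]
 [134 133 136 133 120  95  67  49  36  35  48  73 115 126 131 134 134 129]
 [135 134 130 128  90  50  25  19  29  13  20  25  92 119 122 134 134 133]
 [133 135 132 104  58  24  34  28  21  16  10  15  60 113 115 125 121 127]
 [133 134 124  87  38  27  53  47  26  28  14   5  33  70  87  88  97 100]
 [13
[... 1547 characters left out ...]
 43 156 210 221 217 217]
 [227 230 225 135  33  16  26  28  30  16  22  33 116 200 219 222 220 222]
 [222 225 233 168  83  27  14  22  18   7  26  87 193 227 223 220 220 218]
 [222 225 228 223 190 124  75  51  60  65 109 201 232 226 221 221 219 221]
 [225 224 226 231 230 226 229 187 214 230 227 255 255 255 225 220 220 220]
 [223 224 223 225 224 229 255 255 246 229 224 255 255 255 255 222 223 222]
 [226 226 223 223 224 255 255 255 244 224 224 255 255 255 255 221 222 222]
 [226 224 224 224 231 255 255 255 248 223 221 229 253 255 255 221 224 222]
 [224 227 225 224 228 255 255 255 255 229 227 226 234 255 208 203 228 224]
 [226 224 226 224 222 255 255 255 255 236 235 238 239 201 118 131 206 234]]
```

Run:
```python
from h import *
from bench import env,monitor
B=np.array([.4592,.0925,.1647-.0206])
env.release()
env.movel([.50,.09,.30],velocity=.2)
env.reach([B[0],B[1],.25],down(YAW+np.pi/2))
env.movel(B,velocity=.15,guard=8)
f0=monitor.sense()["contact_force"];env.close_gripper(20)
p=B.copy()
for i in range(4):
    env.hold(.1);s=monitor.sense();f=s["contact_force"]-f0;print(round(s["clock"],2),f.round(2),(s["position"]-B).round(5),round(s["finger_gap"],4))
    if i==3 or abs(f[0])<.8: break
    p[0]+=np.clip(f[0]*.0004 if i==0 else f[0]*k,-.003,.003)
    if i==0: k=.0004
    env.movel(p,velocity=.02)
```

```text
23.23 [ 5.06 -0.61 -0.4 ] [ 0.00168 -0.00016  0.00083] 0.3589
23.58 [-5.12 -1.33  7.9 ] [ 0.00177 -0.00013  0.00068] 0.3627
23.93 [5.47 0.22 2.46] [ 0.00169 -0.00015  0.00082] 0.3652
24.29 [-5.12 -1.33  8.58] [ 0.00177 -0.00013  0.00064] 0.3625
```

Run:
```python
from h import *
from bench import env,monitor,eyes
env.release();env.movel([.461,.0935,.21],velocity=.2)
P=np.array([.461,.0935,.1647-.0222])
env.reach([.461,.0935,.20],down(YAW))
env.movel(P,velocity=.1,guard=8)
s=monitor.sense();f0=s["contact_force"];p0=s["position"]
env.close_gripper(110);env.hold(.1)
s=monitor.sense();print(round(s["clock"],2),(s["contact_force"]-f0).round(2),(s["position"]-p0).round(5),s["finger_gap"],s["gripper_force"])
base=s["position"]
np.save("base.npy",np.r_[P[0],P[1]+(base-p0)[1]*2,P[2]])
D=np.load("base.npy")-ballpos(0)
for th in(.08,.16):
    env.movel(ballpos(th)+D,velocity=.05);s=monitor.sense();print(th,round(s["clock"],2),s["contact_force"].round(2),(s["position"]-ballpos(th)-D).round(4),round(s["finger_gap"],4))
d=eyes.grab_frame("side");np.savez("side4.npz",**d)
cv2.imwrite("pics/s4.png",cv2.resize(d["frame"][90:260,170:370],None,fx=3,fy=3)[:,:,::-1])
```

```text
28.17 [-4.63  0.68 11.5 ] [-0.00016  0.00031  0.00075] 0.3250277129685473 107.94485092163086
0.08 28.62 [ 2.86 -3.07 -2.28] [ 0.0003 -0.0003  0.    ] 0.3164
0.16 29.08 [ 6.36 -2.33 -5.19] [ 0.0004 -0.0003 -0.0003] 0.317
```

View pics/s4.png

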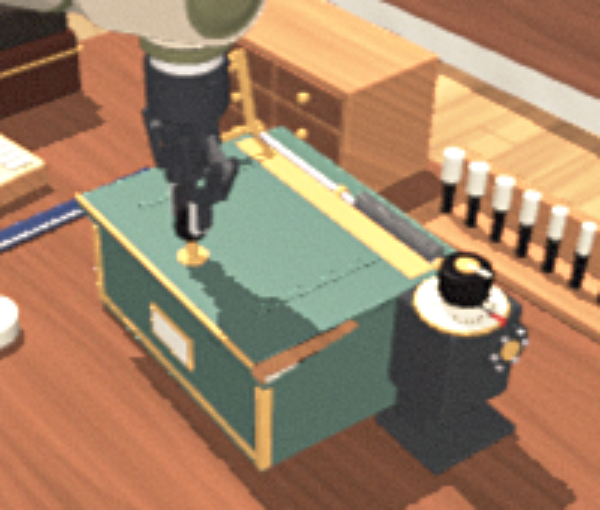

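```bash
cat > lift.py <<'E'
from h import *
from bench import env,monitor,eyes
import sys
def run(ths,v=.05,gain=.00012,gmin=.306):
    D=np.load("base.npy")-ballpos(0)
    try: D=np.load("D.npy")
    except OSError: pass
    for th in ths:
        s=monitor.sense();F=s["contact_force"];b=ballpos(th);h=np.r_[cab(.09,0),.158]
        r=b-h;r/=np.linalg.norm(r);D=D+gain*(F@r)*r
        env.movel(b+D,velocity=v);s=monitor.sense();F=s["contact_force"];t=np.cross(r,[-np.sin(YAW),np.cos(YAW),0]);t*=np.sign(t[2])
        print(round(th,3),round(s["clock"],2),"Frad %.1f Ftan %.1f Fy %.1f"%(F@r,F@t,F[1]),"D",(D*1000).round(1),round(s["finger_gap"],4),"err",((s["position"]-b-D)*1000).round(1))
        if s["finger_gap"]<gmin: print("SLIP");break
    np.save("D.npy",D)
E
python3 - <<'E'
from lift import *
run([.24,.32,.40])
d=eyes.grab_frame("side");np.savez("side5.npz",**d)
cv2.imwrite("pics/s5.png",cv2.resize(d["frame"][70:240,170:370],None,fx=3,fy=3)[:,:,::-1])
E
```

```text
0.24 29.59 Frad -1.3 Ftan -3.8 Fy -4.0 D [  0.8  -0.9 -22.5] 0.2993 err [-0.4 -0.1 -0.4]
SLIP
```

View pics/s5.png

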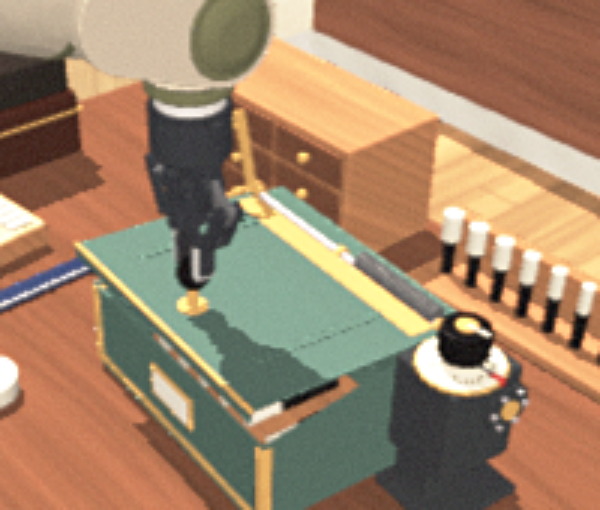

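Run:
```python
from h import *
S=np.load("side5.npz")
def corner(th):
    p=th-np.radians(10);return np.r_[cab(.09-.232*np.cos(p),-.162),.158+.232*np.sin(p)]
for th in(0,.08,.12,.16,.2,.24,.3): print(th,proj(S,corner(th)).round(1),"ball",proj(S,ballpos(th)).round(1))
from bench import monitor;s=monitor.sense();p=s["position"]
print("hold pt",proj(S,p+[0,0,.0206]),"tip",proj(S,p),s["clock"],p)
```

```text
0 [254.1 220.2] ball [233.  172.2]
0.08 [253.4 215.5] ball [233.2 167.8]
0.12 [253.2 213. ] ball [233.5 165.5]
0.16 [253.1 210.4] ball [233.8 163.2]
0.2 [253.1 207.7] ball [234.2 160.8]
0.24 [253.3 205. ] ball [234.7 158.5]
0.3 [253.8 200.7] ball [235.7 154.9]
hold pt [235.09091817 159.28042261] tip [235.25719898 165.19413363] 29.6417 [0.46849662 0.09318838 0.18722   ]
```

```bash
cat > go.py <<'E'
from lift import *
D0=np.load("base.npy")-ballpos(0)
env.movel(ballpos(.03)+D0,velocity=.1)
env.release()
env.movel(ballpos(0)+D0+[0,0,-.0045],velocity=.05)
env.close_gripper(20)
s=monitor.sense();print(round(s["clock"],2),s["finger_gap"],s["contact_force"].round(1))
D=D0+[0,0,-.0045];np.save("D.npy",D)
run([.2,.4,.6,.8,.93],v=.2,gain=0,gmin=.335)
for n in("side","top"):
    d=eyes.grab_frame(n);np.savez(n+"6.npz",**d)
cv2.imwrite("pics/s6.png",cv2.resize(np.load("side6.npz")["frame"][20:220,150:370],None,fx=3,fy=3)[:,:,::-1])
E
python3 go.py
```

```text
31.69 0.3809523876181577 [-1.7 -2.3  4.6]
0.2 32.03 Frad -1.7 Ftan -0.5 Fy -2.4 D [ -0.   -0.9 -26.7] 0.3785 err [ 0.3 -0.2  0.3]
0.4 32.38 Frad -1.3 Ftan -1.1 Fy -2.7 D [ -0.   -0.9 -26.7] 0.3776 err [-0.  -0.2 -0.3]
0.6 32.72 Frad 2.5 Ftan -2.3 Fy -3.3 D [ -0.   -0.9 -26.7] 0.3809 err [-0.4 -0.2 -0.6]
0.8 33.06 Frad 4.8 Ftan -0.6 Fy -4.1 D [ -0.   -0.9 -26.7] 0.3773 err [-0.4 -0.2 -0.7]
0.93 33.33 Frad 3.1 Ftan -0.8 Fy -3.8 D [ -0.   -0.9 -26.7] 0.3759 err [-0.3 -0.2 -0.9]
```

View pics/s6.png

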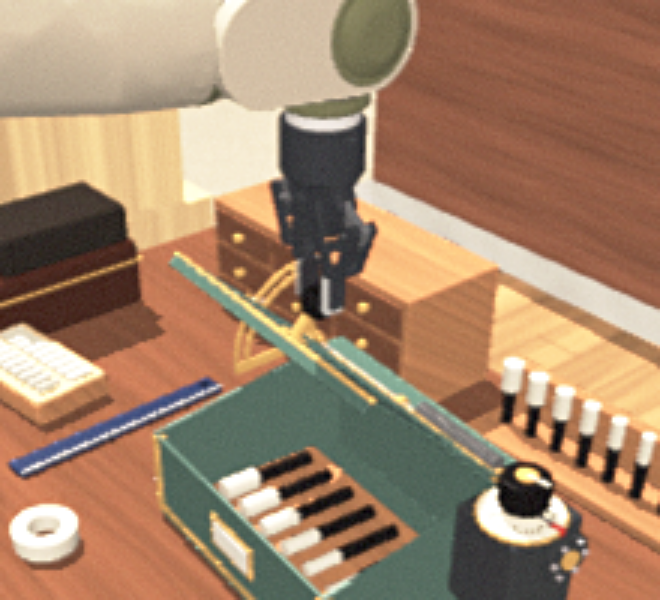

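```bash
cat >> h.py <<'E'
def corner(th,sy=-.162):
    p=th-np.radians(10);return np.r_[cab(.09-.232*np.cos(p),sy),.158+.232*np.sin(p)]
E
python3 - <<'E'
from h import *
S=np.load("side6.npz")
for th in(.8,.84,.88,.92,.96,1.0): print(th,proj(S,corner(th)).round(1),proj(S,corner(th,.162)).round(1),"ball",proj(S,ballpos(th)).round(1))
print("zero",proj(S,corner(0)),proj(S,corner(0,.162)))
y=lambda d,b:print("\n".join(" ".join("%3d"%v for v in r) for r in d["frame"][b[1]:b[3],b[0]:b[2],0]))
y(S,(268,148,281,160));print();y(np.load("side0.npz"),(248,214,262,228));print();y(S,(203,100,214,112))
E
```

```text
0.8 [268.3 161.1] [204.3 110.5] ball [251.  125.1]
0.84 [270.2 157.8] [205.7 107.7] ball [252.7 123. ]
0.88 [272.2 154.6] [207.3 105. ] ball [254.5 120.8]
0.92 [274.4 151.5] [209.  102.4] ball [256.4 118.8]
0.96 [276.6 148.3] [210.7  99.8] ball [258.3 116.8]
1.0 [278.9 145.3] [212.5  97.2] ball [260.2 114.9]
zero [254.10092792 220.1997515 ] [197.24949142 163.25537533]
192 111  65  69  89 121 189 242 255 238 158 131 132
241 218 143  81  55  86 104 146 252 255 245 172 134
174 242 255 190  98  64  78  95 141 231 255 251 191
104 152 240 250 192 116  78  64  89 121 192 242 255
 80  92 130 206 242 253 192  99  72  81 108 143 246
 87  88  84 111 189 255 255 171  72  77  74  89 141
 90  93  88  78 108 196 190 121  66  62  64  73  84
 86  95  89  85  96  93  89  87  83  84  73  72  63
 76  87  91 102  79  80  74  77  75  84  85  78  67
 76  74  90  95  76  77  77  79  74  83  83  94  84
 81  77  83  76  76  80  81  78  80  82  76  83  82
 75  82  78  81  86  77  78  80  80  80  86  74  78

255 255 220 207 214 208 213 211 210 210 213 209 207 214
255 255 255 223 210 209 209 211 212 215 214 216 
[... 508 characters left out ...]
104
 74  78  81  80  74  72  76 182 208 232 232 232 179 103
 84  77  78  77  79  75  88 183 214 231 230 231 172 105
 78  74  82  73  76  80  82 184 212 232 232 231 158  95

234 234 231 228 215 202 202 197 194 195 203
223 217 209 206 197 195 196 203 195 190 196
201 188 194 201 204 203 189 190 201 199 196
202 197 197 191 200 213 215 199 193 194 198
201 202 199 198 201 255 255 234 208 196 188
195 202 197 201 184 182 210 251 255 232 204
195 199 206 201 170 130 123 166 253 255 246
196 198 197 174 141 121 118 119 155 238 255
193 196 194 149 125 118 118 120 123 176 216
187 196 193 188 158 143 128 121 119 129 129
189 192 191 191 194 195 153 119 117 118 118
194 189 190 187 191 194 192 163 137 126 119
```

Run:
```python
from lift import *
run([1.0,1.075],v=.1,gain=0,gmin=.335)
env.hold(.3)
d=eyes.grab_frame("side");np.savez("side7.npz",**d);S=d
for th in(.96,1.0,1.04,1.08,1.12): print(th,proj(S,corner(th)).round(1),proj(S,corner(th,.162)).round(1))
y=lambda d,b:print(b,"\n"+"\n".join(" ".join("%3d"%v for v in r) for r in d["frame"][b[1]:b[3],b[0]:b[2],0]))
y(S,(274,136,289,150));y(S,(207,88,222,102));print(monitor.sense()["clock"])
```

```text
1.0 33.72 Frad 0.1 Ftan 0.3 Fy -4.9 D [ -0.   -0.9 -26.7] 0.3793 err [-0.3 -0.1 -0.7]
1.075 34.01 Frad 0.4 Ftan 0.0 Fy -5.5 D [ -0.   -0.9 -26.7] 0.3748 err [-0.3 -0.1 -0.6]
0.96 [276.6 148.3] [210.7  99.8]
1.0 [278.9 145.3] [212.5  97.2]
1.04 [281.3 142.2] [214.4  94.8]
1.08 [283.8 139.3] [216.4  92.3]
1.12 [286.3 136.4] [218.5  90. ]
(274, 136, 289, 150) 
187 131 109 112 115 115 116 117 123 151 168 194 188 184 186
242 227 171 120 104 106 112 115 132 158 178 194 188 176 183
174 244 255 205 125 105 105 109 129 155 179 202 197 189 183
100 150 218 247 206 136 110  98 119 171 183 204 197 195 192
 82  88 115 180 230 238 212 148 114 156 181 199 199 192 191
 92  89  83  97 164 255 255 255 190 157 167 184 192 188 193
 95  92  89  90 103 216 255 255 255 203 169 179 176 180 185
 92  92  94  85  90 126 184 255 255 189 180 183 178 178 171
 67  93  99  93 119 133 125 137 123 127 174 186 179 173 178
 51  58  71  91 129 129  83  57  56  76 117 168 184 181 178
 60  50  58  72 119  98  68  60  55  56  80 115 163 182 183
 90  57  52  60  75  63  60  61  55  59  59  75 116 158 174
138  93  66  58  57 
[... 268 characters left out ...]
 234 234 230 232 235 234 244 214
235 233 230 232 232 230 235 236 235 230 231 235 236 242 217
236 231 230 234 230 231 233 234 235 230 231 235 235 242 223
237 231 231 232 230 232 234 234 235 229 231 234 235 240 230
238 232 230 232 230 233 236 237 240 235 227 232 233 240 237
237 232 230 231 228 234 238 248 255 255 241 233 233 230 202
237 229 233 230 231 236 224 183 198 255 255 241 220 197 184
236 232 230 233 234 238 196 137 122 182 255 255 252 223 188
240 234 233 232 228 199 152 126 122 127 173 249 255 255 233
239 225 222 211 202 180 139 125 124 123 129 155 211 246 255
216 203 200 194 193 197 195 157 143 134 127 126 136 190 230
200 196 199 200 200 198 202 189 157 138 127 127 127 134 143
34.3583
```

Run:
```python
from lift import *
run([.96,.86],v=.07,gain=0,gmin=.335)
env.hold(.4)
d=eyes.grab_frame("side");np.savez("side8.npz",**d);S=d
for th in(.76,.8,.84,.88): print(th,proj(S,corner(th)).round(1),proj(S,corner(th,.162)).round(1))
y=lambda d,b:print(b,"\n"+"\n".join(" ".join("%3d"%v for v in r) for r in d["frame"][b[1]:b[3],b[0]:b[2],0]))
y(S,(263,152,278,166));y(S,(199,102,214,114));print(monitor.sense()["clock"])
```

```text
0.96 34.83 Frad -5.0 Ftan 0.3 Fy -5.7 D [ -0.   -0.9 -26.7] 0.3809 err [-0.6 -0.1 -1.3]
0.86 35.25 Frad -3.3 Ftan 1.0 Fy -6.1 D [ -0.   -0.9 -26.7] 0.3766 err [-0.6 -0.1 -1.1]
0.76 [266.4 164.3] [202.9 113.2]
0.8 [268.3 161.1] [204.3 110.5]
0.84 [270.2 157.8] [205.7 107.7]
0.88 [272.2 154.6] [207.3 105. ]
(263, 152, 278, 166) 
165  81  68  66  71  70  67  70 106 116 108 111 110 107 123
241 192 112  61  66  77  69  63  76 103 111 115 109 112 104
153 223 200 120  70  68  92  84  67  70  79  96 114 116 110
 94 153 202 198 144  80  65  69  75  78  75  75  98 112 114
 86  91 114 171 227 175  96  65  62  74  73  73  76  77 100
 92  84  87 104 177 249 193 105  70  66  66  70  76  75  85
 88  88  87  87 109 153 198 205 135  76  67  68  74  67  68
 96  92  92  88  86  86 140 241 177  87  67  64  69  70  68
 87  90  86  88  89  83 106 165 123  91  85  67  69  70  70
 79  82  92  91  92  99  83  91  79  78  81  81  84  74  73
 84  75  74  88  99  90  83  75  75  81  78  82  82  85  87
 82  80  78  80  95  74  75  78  79  77  82  82  78  82  78
 84  77  80  79  80  74  80  82  74  80  81  77  76  84  81
 85  80  80  81  79  83  81  80  83  78  83  80  82  82  80
(199, 102, 214, 114) 
226 225 214 201 199 196 193 204 204 200 196 196 198 194 193
198 195 197 198 200 200 192 194 199 204 203 199 194 191 197
197 190 196 198 202 199 200 194 189 193 199 204 204 193 195
190 193 196 194 195 197 206 199 197 193 191 196 202 197 199
192 192 202 199 194 200 195 200 202 203 196 193 192 197 202
189 187 189 194 199 195 197 200 200 199 202 200 200 193 200
192 187 189 187 193 193 224 240 221 200 203 202 201 201 199
193 191 193 190 190 193 235 255 255 231 207 203 207 204 196
196 192 194 192 191 174 164 237 255 255 243 206 199 205 205
196 197 199 194 193 157 116 133 213 255 255 244 184 193 206
186 193 200 198 187 141 116 114 123 202 255 255 249 192 171
193 193 189 196 200 164 123 112 112 122 158 234 255 255 210
35.7
```

Run:
```python
from lift import *
env.hold(1.0)
S=eyes.grab_frame("side");y=lambda d,b:print(b,"\n"+"\n".join(" ".join("%3d"%v for v in r) for r in d["frame"][b[1]:b[3],b[0]:b[2],0]))
y(S,(263,152,275,164));s=monitor.sense();print(s["clock"],s["finger_gap"],s["contact_force"],abs(s["qvel"]).max())
A=np.load("side0.npz")["frame"].astype(int)[186:202,300:345];B=S["frame"].astype(int)[186:202,300:345];print(abs(A-B).max(2).max())
```

```text
(263, 152, 275, 164) 
166  84  62  63  75  73  68  79 103 115 113 110
241 189 101  67  65  76  70  65  78 104 114 110
154 229 199 122  69  70  89  88  70  70  77 101
 94 168 209 199 138  83  64  66  73  83  78  76
 86  99 119 167 226 174  96  60  63  69  72  75
 86  90  86 104 176 247 191 108  68  64  73  69
 92  86  88  84  98 156 196 205 131  72  67  73
 98  95  90  89  87  94 138 240 179  85  69  63
 88  91  86  89  89  87 109 162 127  88  82  67
 79  81  89  96  91  97  87  90  80  80  80  85
 78  74  73  87  97  94  76  79  78  83  78  84
 79  74  76  81  91  75  77  81  81  78  81  79
36.75 0.37759551296310784 [ 1.45761331 -6.00828697 -3.15636218] 0.0018092582874094788
131
```

Nothing has moved over that second, and the grip is holding, so I'm handing in.

```bash
python3 -c "
from bench import job
print(job.hand_in())"
```

```text
the job is handed in; nothing more can be done
None
```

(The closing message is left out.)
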